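# Slide the jar caddy home under the push dispenser and set its portion wheel

## Robot

A 6-joint arm with a two-finger parallel gripper is mounted at the origin on the work surface. World frame = base frame: x ahead of the robot, y to its left, z up, the work surface at z = 0. Lengths are in mm, angles in rad, forces in N, time in s.
With the tool pointing down it reaches from about 400 to 825 mm from the base axis. Payload 7 kg.
Tool frame: the origin (TCP) lies midway between the tips of the shut fingers; the grasp point (between the pads) lies 19 mm behind it (grip_point_offset is the distance from the TCP to the grasp point, in mm); z points along the fingers, y is the direction in which the jaws open and shut (so a half turn about z gives the same grasp; the last joint's range is limited). The gripper opens to 88 mm and grips with 3 to 60 N. Pads are 19 mm wide; open, the fingers measure 130 mm over their backs; the gripper's body (78 mm by 193 mm) begins 47 mm behind the grasp point.
Start: joints at [-0.944, 0.359, 0.012, 0, -1.224, -0.288], TCP at [224.313, -636.615, 226.561] pointing down, gripper open.
Joint ranges: [-3.07, 3.07], [-1.43, 2.12], [-1.02, 1.25], [-3.03, 1.67], [-3.05, -0], [-3.03, 3.03]. Speed limits (rad/s): [2.39, 2.39, 3.01, 3.14, 3.14, 3.14].

## Interface

Orientations are given as a rotation vector (axis times angle).
In Python, from station import * gives the robot as it stands. The module is installed in compiled form; this text tells all that it offers.
- The arm moves only by the tool drive_tool, never from a script. Its argument "increments" is a list that holds one entry, the list of rows, each a list of 4 numbers: the shift along the world's x, y, z in mm, then the turn about the world's z in rad. A call has 1 to 10 rows; each row is the pose to reach, as a shift and turn from the pose commanded when the call began; what a row does not reach only later rows make up. A row lasts 1/10 s, in which the tool goes at most 50 mm and 8.59 degrees, less where a joint would pass 70% of its speed; a pose out of reach is approached as far as the arm can. A call with a gripper value outside its range is refused whole. "grip" is the closure, from 0 (fully open) to 1 (shut), set as the call begins (left out, the last holds). The fingers move at their own pace and stop on an object; "squeeze" is the grip in N (left out, the last holds). Time passes only in rows, so rows that repeat a pose let the fingers close. It gives the time, the measured TCP pose, the force and the opening at its end, in the units of the state.
- read_state(): the state, without advancing time (a new reading comes with each control period).
- camera(name): name is "scene" or "top" or "wrist"; returns the picture (480x640x3 uint8, red, green, blue); there is no depth.
- camera_params(name): a dict with "K" (3x3 intrinsics, pixels), "xyz" and "attitude" of the camera in the world; the wrist camera has in their place "tool_from_camera" (4x4, takes a point from camera to tool coordinates, whose origin is the TCP and whose axes are the flange's). Camera axes: x right, y down, z forward; pixel columns grow to the right and rows downward; lengths in mm; the calibration is good to about 2 mm. A picture is of the moment at which its call begins: read the wrist's pose just before it. camera_params takes no time and is no camera call.
- finish_job(): hands the job in, once; it reports no verdict.
Trained networks look in the newest picture that a camera, given by its name, has taken for a name from the list of things; names that differ only in an ending like _2 or _b are one class to them, and where a whole thing is asked for, a point or a joint stands for the part that bears it (a point fixed in the world has none). Each returns a list of dicts, best first, with "p" (0 to 1); they miss things now and then, are a little off and sometimes report something else, mostly with a low value. They report only what shows in the picture. A call takes as long as a camera call. They do not tell look-alikes from the thing itself.
- trace(camera, thing): "mask" (480x640 bool, what is visible of it) and "point" ([column, row] in pixels, amid what is visible of it).
- mark_of(camera, thing): "point" ([column, row] in pixels: a listed point, or the origin of a listed thing).
The state is a dict: "clock": time; "q": joint angles; "joint_velocities": joint speeds; "joint_torque": joint torques, N m; "tcp_pos": TCP position; "eef_rot": TCP orientation; "contact_force": force on the tool from outside, world axes, zero at the start; "moment": the same for the moment, N m; "grip_width": opening from 0.0 (shut) to 1.0 (fully open).
Only numpy, scipy, OpenCV 4.12 (cv2) and the standard library are available. Lean on these libraries where they do the work, as an engineer would, in place of code of your own. Each camera call takes 0.05 s, during which the arm holds its last target.

## Task

Get the dispenser ready for use: keeping the caddy down on the tiles, slide it by its upright fin, with the glass jar riding on it, straight in between the low rails and under the dispenser until it is fully home against the rear stop and the jar stands upright below the spout. Also turn the portion wheel on top of the dispenser until the pointer on its rim lines up with the fixed black mark on the dispenser's far side. Leave everything else on the tiles where it is.

Things in the scene. Friction and masses are not known exactly. Their poses are not given: they have to be found in the camera images.
- bay: Fixed dispenser bay. Origin on the tiles straight under the spout, z up; the way in is along its own +y (roughly the robot's left), its +x side is far from the robot. White dispenser 110 mm wide (x), y -56 to +62, 125 to 205 mm above the tiles, overhanging from a mint-tiled panel (200 wide, 205 high, y +62 to +76). The caddy is home when its origin and y axis match the bay's.
- mouth (a point): Point on the tiles midway between the front ends of the two low white guide rails, at (0, -60, 0) mm in the bay. The rails are 12 mm high, 8 mm thick, inner faces at x = -46 and +46 mm, from y = -60 to +52; in front of that they flare outward, to about y = -89, x = +-70 mm.
- stop (a point): Middle of the face of the rear stop, at (0, 42, 6) mm in the bay; the stop is a 12 mm high bar across the rails' inner end, which the caddy's disc meets when fully home.
- spout (a point): Lower end of the grey spout (32 mm across) under the dispenser, on the bay's z axis, 118 mm above the tiles; the jar on its caddy is 96 mm high and passes beneath.
- caddy: White plastic caddy, loose, about 180 g: a flat disc 84 mm across and 6 mm thick with a tail 40 mm wide and 6 mm thick running along its own -y to y = -150 mm. On the disc a low ring (inside 70 mm across, top 12 mm above the tiles) keeps the jar in place. Origin: centre of the disc's underside; z up. On the tail stands the fin.
- fin (a point): Grip point on the caddy's upright fin, at (0, -125, 42) mm in the caddy's frame. The fin is 10 mm thick along the caddy's x, 36 mm long along its y, and rises from 6 to 56 mm above the tiles: pinch it from above across its thickness.
- jar: Clear glass jar, open, loose, 64 mm across, 90 mm high, about 200 g, standing on the caddy's disc inside the ring. Origin: centre of its underside (6 mm above the tiles), z up.
- wheel (a joint): Angle (rad) of the portion wheel, a white ribbed wheel lying flat on top of the dispenser: about 58 mm across (60 over the ribs), 218 to 246 mm above the tiles. 0 = pointer at the fixed mark; positive = anticlockwise seen from above; it can turn from -0.6 to 1.7, stays where left, and has light friction (about 0.05 N m). It starts at 0.5 to 1.3.
- wheel_grip (a point): Point on the wheel's upright axis at 234 mm above the tiles, the height to grip it across its diameter. The axis passes through the bay's origin.
- pointer (a point): Tip of the small black pointer block on the wheel's rim, 39 mm from the axis, 226 mm above the tiles (block 6 mm wide, 12 mm high, sticking out 10 mm).
- mark (a point): Outer top end of the fixed black mark, an upright rib 6 mm wide on the dispenser's far (+x) side, 58.5 mm from the wheel's axis, 210 mm above the tiles; it lies on the bay's +x axis.
- case: White plastic thermometer case, 150 x 32 x 20 mm, a bystander lying on the far side of the bay; origin under its centre.
- tweezer: Chrome tweezer 118 mm long, 8 mm high, a bystander; origin under its centre, x along it.
- dish: Round beige ceramic dish, 100 mm across, 28 mm high, a bystander; origin under its centre.
- organizer: Orange plastic pill organizer with seven flip lids, 182 x 47 x 28 mm, a bystander; origin under its centre, x along it.
- cream: White cream pot, 60 mm across, 50 mm high, a bystander; origin under its centre.
- tin: Flat aluminium tin, 90 x 60 x 22 mm, a bystander; origin under its centre.
- tumbler: White ceramic tumbler, 72 mm across the rim, 95 mm high, a bystander; origin under its centre.
Mind the look-alikes: they are no part of the job. What is shaped like the caddy but red is not meant.

How it is judged:
By the outcome, as a careful person would: the job done as asked, in the order asked, and still so for the second after the job is handed in, with the robot touching nothing.
It also fails if it takes over 58 s, if anything falls off the work surface, if the arm or the gripper's body presses on something with over 40 N, if the wrist force passes 120 N, or if a joint passes its speed limit or range.

## Working session

There is one attempt and no reset: what is moved stays moved. The work goes in short steps, Python scripts to look and compute and a tool call to move; the robot and the scene stay as the last step left them, time stands still between calls to the robot, and variables do not carry over. Pictures are saved under pics/ and viewed, and the job is handed in when it is done.

Besides the shell and the picture viewer there is one more tool, called in YAML: its name, and indented under it one key for each argument. drive_tool: Moves the arm, as the interface text tells. Its arguments: {"type":"object","properties":{"increments":{"type":"array"},"grip":{"type":"number"},"squeeze":{"type":"number"}},"required":["increments"]}

```bash
mkdir -p pics
cat > h.py <<'E'
from station import *
import numpy as np, cv2
from scipy.spatial.transform import Rotation as R
def save(im,n): cv2.imwrite('pics/'+n+'.png',cv2.cvtColor(im,cv2.COLOR_RGB2BGR))
def cam(name,st=None):
    p=camera_params(name); K=np.array(p['K'])
    if 'tool_from_camera' in p:
        st=st or read_state(); T=np.eye(4);T[:3,:3]=R.from_rotvec(st['eef_rot']).as_matrix();T[:3,3]=st['tcp_pos']
        M=T@np.array(p['tool_from_camera']); return K,M[:3,:3],M[:3,3]
    a=np.array(p['attitude'],float)
    Rm=a if a.shape==(3,3) else R.from_rotvec(a).as_matrix()
    return K,Rm,np.array(p['xyz'],float)
def onz(c,px,z):
    K,Rm,t=c; d=Rm@np.linalg.inv(K)@np.array([px[0],px[1],1.]); return t+d*(z-t[2])/d[2]
def proj(c,X):
    K,Rm,t=c; v=K@(Rm.T@(np.array(X,float)-t)); return v[:2]/v[2]
E
python3 - <<'E'
from h import *
st=read_state(); print(st)
for n in ['scene','top','wrist']:
    save(camera(n),n+'0'); print(n,camera_params(n))
E
```

```text
{'clock': 0.0, 'q': array([-9.43869996e-01,  3.59370458e-01,  1.10862690e-02, -3.59377073e-04,
       -1.22411423e+00, -2.88121005e-01]), 'joint_velocities': array([-0.00069186, -0.00151852, -0.00081727, -0.00028871,  0.00101806,
        0.00058174]), 'joint_torque': array([-3.11994211e-05, -5.82718170e+01,  2.93067813e+01,  6.99763834e+00,
        6.82072263e-03, -1.55803073e-04]), 'tcp_pos': array([ 224.17495173, -636.17404316,  225.64358632]), 'eef_rot': array([ 5.29394562e-01, -3.09625547e+00, -2.49186535e-03]), 'contact_force': array([ 0.36814403, -0.00600506,  0.93543555]), 'moment': array([ 0.0057981 ,  0.00738801, -0.02835584]), 'grip_width': 1.0015684990711735}
scene {'K': array([[526.72487907,   0.        , 320.86771404],
       [  0.        , 526.72487907, 232.6543324 ],
       [  0.        ,   0.        ,   1.        ]]), 'xyz': array([1082.67287888, -699.39822546, 1166.0689197 ]), 'attitude': array([-2.28200273, -0.90068372,  0.35646036])}
top {'K': array([[527.64844564,   0.        , 321.28758649],
       [  0.        , 527.64844564, 241.87296706],
       [  0.        ,   0.        ,   1.        ]]), 'xyz': array([ 300.70032014,  -32.14576225, 1560.29726698]), 'attitude': array([-2.17333497,  2.16560488, -0.14139343])}
wrist {'K': array([[377.84548198,   0.        , 319.02515471],
       [  0.        , 377.84548198, 237.36928386],
       [  0.        ,   0.        ,   1.        ]]), 'tool_from_camera': array([[-1.01647585e-03, -9.53179460e-01, -3.02403512e-01,
         8.19008469e+01],
       [ 9.99999411e-01, -1.08422871e-03,  5.61808383e-05,
        -6.82862091e-01],
       [-3.81424991e-04, -3.02403277e-01,  9.53180000e-01,
        -1.58596194e+02],
       [ 0.00000000e+00,  0.00000000e+00,  0.00000000e+00,
         1.00000000e+00]])}
```

View pics/scene0.png

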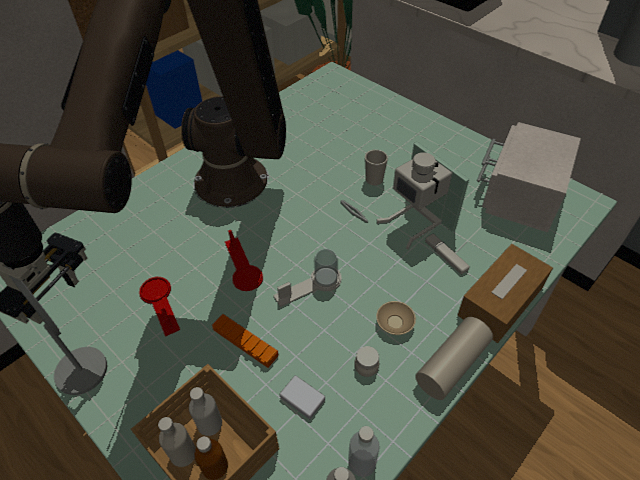

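View pics/top0.png

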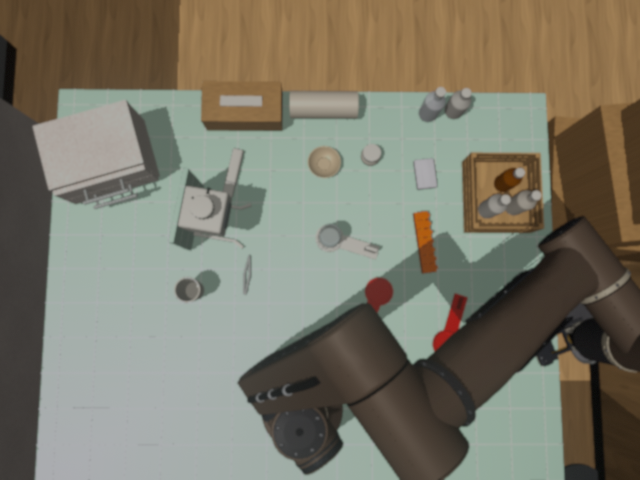

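View pics/wrist0.png

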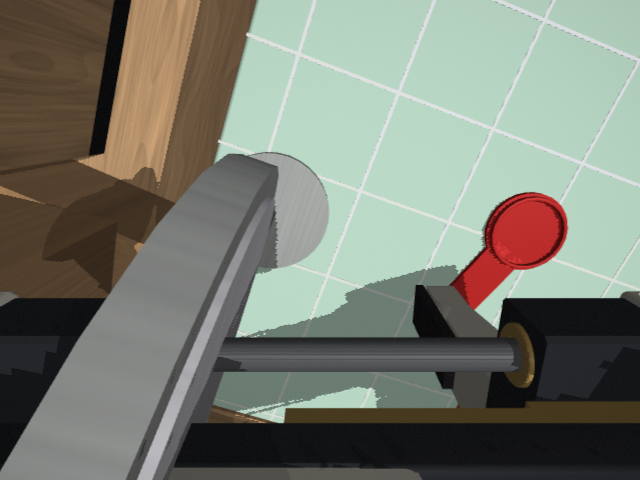

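```bash
cat > m.py <<'E'
from h import *
import sys
c={n:cam(n) for n in ['scene','top']}
for n in ['scene','top']:
    im=camera(n)
    for th,z in [('caddy',0),('fin',42),('jar',6),('bay',0),('mouth',0),('stop',6),('spout',118),('wheel_grip',234),('pointer',226),('mark',210),('cream',0),('dish',0),('tweezer',0),('case',0),('tumbler',0),('organizer',0)]:
        for r in mark_of(n,th)[:3]:
            print(n,th,round(r['p'],2),np.round(r['point'],1),np.round(onz(c[n],r['point'],z),1))
E
python3 m.py
python3 - <<'E'
from h import *
im=cv2.imread('pics/top0.png'); a=cv2.resize(im[150:270,160:400],None,fx=3.3,fy=3.3,interpolation=cv2.INTER_CUBIC); cv2.imwrite('pics/topz.png',a)
im=cv2.imread('pics/scene0.png'); a=cv2.resize(im[140:320,260:500],None,fx=3.3,fy=3.3,interpolation=cv2.INTER_CUBIC); cv2.imwrite('pics/scenez.png',a)
print(read_state()['clock'])
E
```

```text
scene caddy 0.81 [158.5 290.3] [ 188.5 -413.9    0. ]
scene caddy 0.77 [323.9 278.2] [488.6 -80.8   0. ]
scene caddy 0.66 [248.5 276.7] [ 333. -218.    0.]
scene fin 0.97 [164.  313.6] [ 290.4 -456.5   42. ]
scene fin 0.85 [235.4 235.9] [ 224.8 -165.3   42. ]
scene fin 0.61 [285.8 287.6] [ 457.9 -192.6   42. ]
scene jar 0.78 [325.9 273.4] [484.6 -68.4   6. ]
scene bay 0.72 [413.4 223.1] [545.5 249.1   0. ]
scene mouth 0.61 [397.7 229.7] [527.4 196.5   0. ]
scene mouth 0.28 [413.8 222.3] [544.5 252.5   0. ]
scene stop 0.86 [423.5 215.6] [552.2 289.3   6. ]
scene spout 0.59 [419.7 193.1] [544.  257.4 118. ]
scene spout 0.37 [437.9 180.7] [552.2 334.2 118. ]
scene wheel_grip 0.7 [420.2 162.9] [536.5 245.  234. ]
scene wheel_grip 0.28 [246.6 344.3] [ 606.2 -428.1  234. ]
scene pointer 0.89 [438.1 161. ] [562.6 291.6 226. ]
scene pointer 0.52 [395.8 231.4] [635.   15.6 226. ]
scene mark 0.86 [439.  180.4] [600.2 246.3 210. ]
scene mark 0.46 [420.3 195.2] [597.  168.2 210. ]
scene cream 0.82 [368.9 366. ] [ 746.8 -197.9    0. ]
scene dish 0.9 [395.3 323.9] [720.9 -62.2   0. ]
scene tweezer
[... 660 characters left out ...]
[207.5 219.2] [546.2 282.3   6. ]
top spout 0.19 [206.  217.1] [534.4 263.9 118. ]
top wheel_grip 0.93 [202.  203.2] [551.3 251.2 234. ]
top wheel_grip 0.19 [327.6 240.4] [457.5 -68.4 234. ]
top pointer 0.97 [195.1 194. ] [576.6 271.2 226. ]
top pointer 0.52 [206.1 188.6] [590.9 243.5 226. ]
top mark 0.84 [210.  187.5] [597.4 236.8 210. ]
top cream 0.73 [368.8 155.5] [ 745.5 -199.7    0. ]
top cream 0.37 [328.1 239.8] [487.  -76.3   0. ]
top dish 0.86 [321.1 165.6] [713.1 -54.8   0. ]
top tweezer 0.58 [247.2 276.3] [377.5 162.2   0. ]
top case 0.84 [234.4 173. ] [688.5 206.5   0. ]
top tumbler 0.59 [190.3 288.7] [340.6 328.2   0. ]
top organizer 0.81 [422.7 243.7] [ 476.5 -358.7    0. ]
1.85
```

View pics/topz.png

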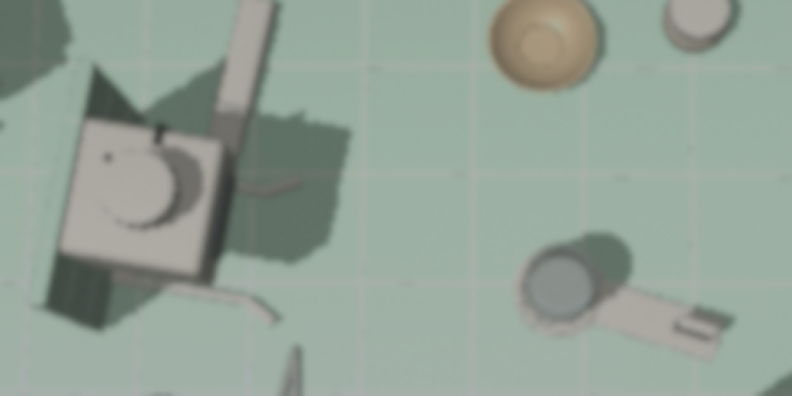

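View pics/scenez.png

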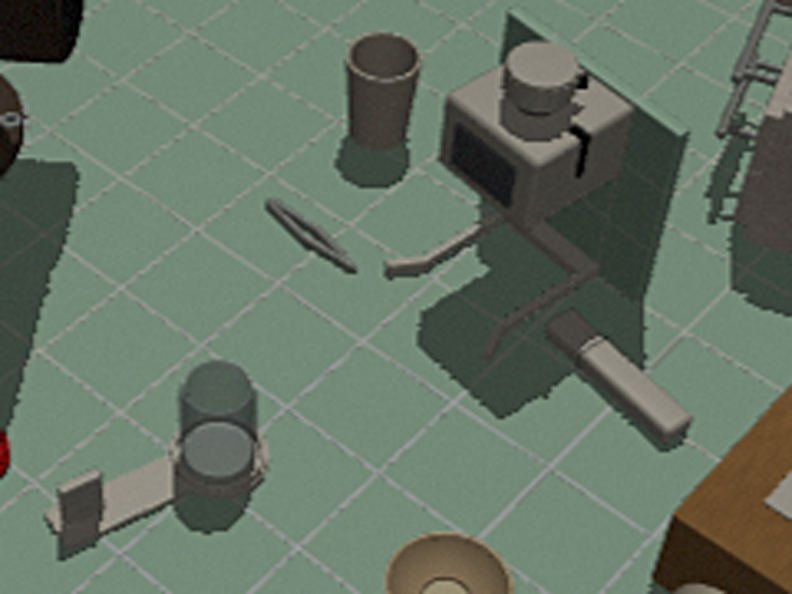

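Run:
```python
from h import *
im=cv2.imread('pics/scene0.png'); a=cv2.resize(im[200:400,0:180],None,fx=3,fy=3,interpolation=cv2.INTER_CUBIC); cv2.imwrite('pics/lz.png',a)
c=cam('scene'); print(proj(c,[224,-636,226]),proj(c,[224,-636,326]), onz(c,(80,370),0), onz(cam('wrist'),(270,210),0))
w=cam('wrist');print(w[2])
for s in(-1,1):
  Rt=R.from_rotvec([0.529,-3.096,-0.0025]).as_matrix(); print(proj(w,np.array([224.2,-636.2,225.6])+Rt@np.array([0,s*55,0])),proj(c,np.array([224.2,-636.2,225.6])+Rt@np.array([0,s*55,0])))
```

```text
[ 56.358403   301.28499883] [ 36.88261492 273.27793662] [ 244.14758735 -680.61097014    0.        ] [ 251.16479697 -682.14902514    0.        ]
[ 147.2742748  -664.48148399  385.15565276]
[203.9959694  301.17924649] [ 37.77220094 321.7868012 ]
[438.99277272 301.16324061] [ 73.95954128 282.3576504 ]
```

View pics/lz.png

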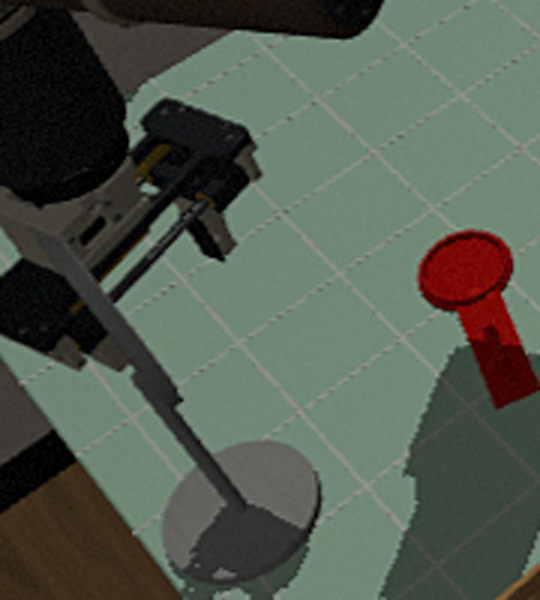

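Run:
```python
from h import *
c=cam('scene');w=cam('wrist')
for z in (0,50,100,150,200,250,300,400): print(z,proj(c,[246,-681,z]),proj(w,[246,-681,z]))
def ray(c,p): d=c[1]@np.linalg.inv(c[0])@np.array([p[0],p[1],1.]); return d/np.linalg.norm(d)
n=np.cross(ray(w,(256,165)),ray(w,(95,470)))
for p in [(66.7,350),(52,327),(36.7,303),(25,287)]:
  d=ray(c,p); s=n@(w[2]-c[2])/(n@d); print(p,c[2]+s*d)
im=cv2.imread('pics/wrist0.png'); cv2.imwrite('pics/wz.png',cv2.resize(im[130:480,0:400],None,fx=1.7,fy=1.7))
```

```text
0 [ 80.25116907 370.59277683] [272.51435342 205.7948672 ]
50 [ 72.63242175 360.702185  ] [266.12901517 217.95851   ]
100 [ 64.53451011 350.18954618] [257.70331378 234.00890824]
150 [ 55.91076249 338.99427165] [246.07332753 256.1632551 ]
200 [ 46.70824266 327.04764004] [228.98199929 288.72109359]
250 [ 36.86666214 314.27138537] [201.40204514 341.25906374]
300 [ 26.3170579  300.57598044] [149.40447907 440.31095333]
400 [  2.76446673 270.00021041] [-1159.06786779  2932.86335997]
(66.7, 350) [-265.40514254 -663.79499349 -558.17586122]
(52, 327) [-175.0439688  -659.66159656 -300.52810905]
(36.7, 303) [-102.69156531 -656.16617458  -92.01280999]
(25, 287) [ -20.15421465 -658.66910645   68.4408488 ]
```

View pics/wz.png

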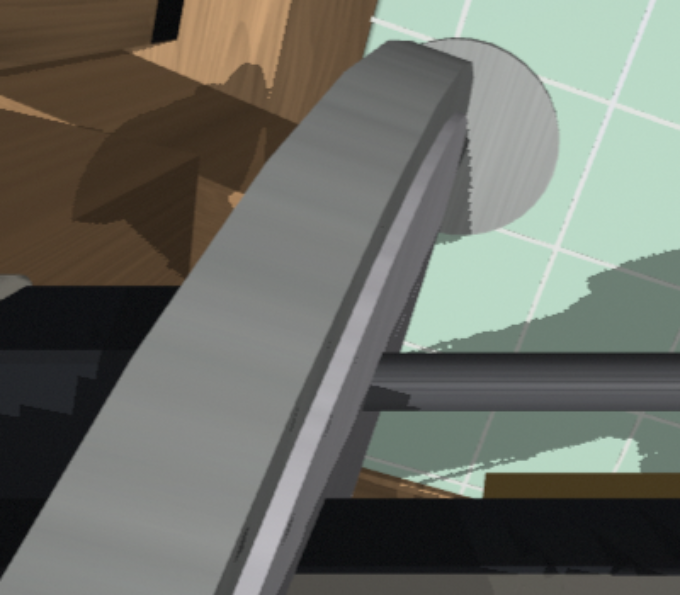

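Run:
```python
from h import *
t=cam('top')
for z in (0,200,300,400,500): print(z,proj(t,[246,-681,z]),proj(t,[224,-636,z]))
im=cv2.imread('pics/top0.png'); cv2.imwrite('pics/tz2.png',cv2.resize(im[270:400,500:640],None,fx=5,fy=4.5,interpolation=cv2.INTER_CUBIC))
im=cv2.imread('pics/scene0.png'); a=cv2.resize(im[190:390,0:130],None,fx=6,fy=6,interpolation=cv2.INTER_CUBIC)[:1200,:780];cv2.imwrite('pics/lz2.png',np.clip(a[250:850].astype(float)*2,0,255).astype('uint8'))
```

```text
0 [533.34375219 321.99100943] [518.44726866 329.52742755]
200 [565.65341119 324.82034084] [548.6439386  333.47120781]
300 [585.64274597 326.57079116] [567.33517706 335.91234247]
400 [609.06695588 328.62203079] [589.24715566 338.77411594]
500 [636.89460761 331.05887635] [615.29082051 342.17550065]
```

View pics/tz2.png

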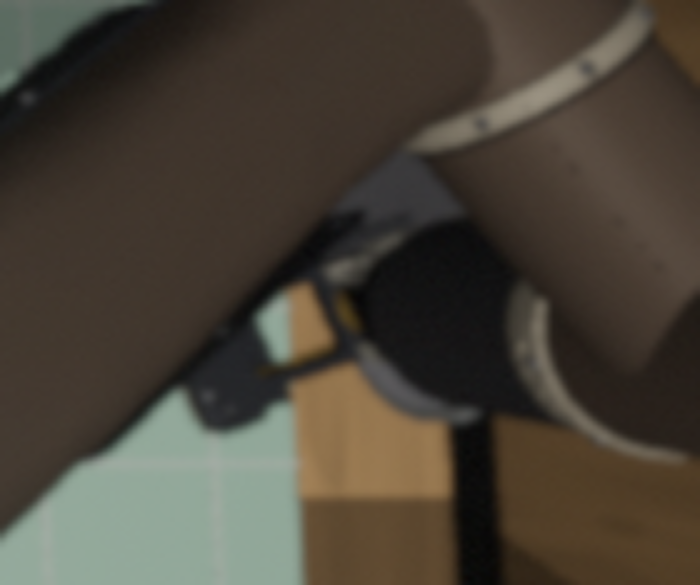

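View pics/lz2.png

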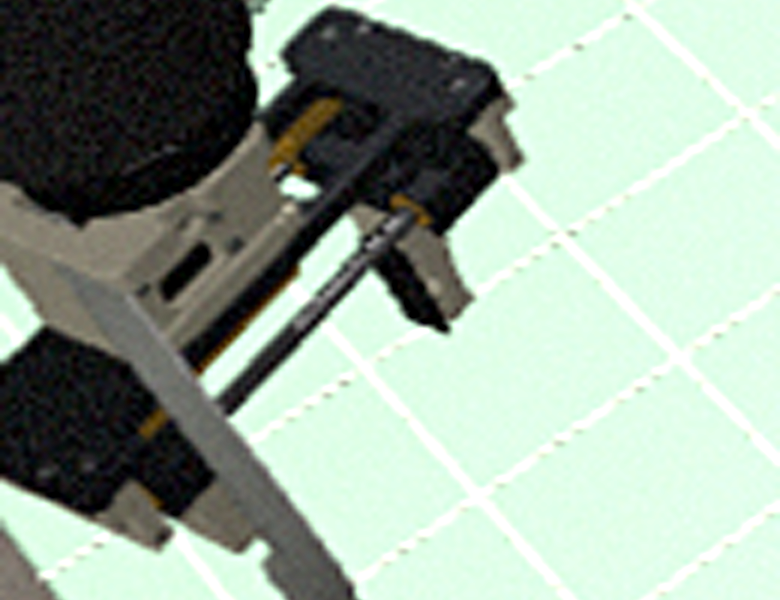

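drive_tool:
  increments:
    - [[0,0,50,0],[0,0,100,0],[0,0,140,0],[0,0,170,0],[22,40,170,0.1],[45,80,170,0.25],[70,120,170,0.4],[92,160,170,0.52],[115,200,170,0.64],[138,240,160,0.76]]

```text
clock: 2.85
tcp_pos: [363.1, -395.4, 387.9]
eef_rot: [-1.646, 2.674, -0.004]
contact_force: [0.6, -0.1, 0.8]
grip_width: 1.004
```

drive_tool:
  increments:
    - [[25,45,-10,0.1],[50,90,-25,0.18],[75,130,-40,0.18],[92,165,-50,0.18],[92,165,-50,0.18]]

```text
clock: 3.35
tcp_pos: [455.5, -227.5, 334.9]
eef_rot: [1.88, -2.516, -0.003]
contact_force: [-0.1, 0.9, 0.1]
grip_width: 1.0
```

Run:
```python
from h import *
st=read_state(); w=cam('wrist',st); save(camera('wrist'),'w1'); print(st['tcp_pos'],st['eef_rot'],st['clock'])
for th,z in [('caddy',0),('fin',42),('jar',6)]:
  for r in mark_of('wrist',th)[:2]: print(th,round(r['p'],2),np.round(r['point'],1),np.round(onz(w,r['point'],z),1))
```

```text
[ 455.45635375 -227.53221576  334.90381113] [ 1.8801078  -2.51630067 -0.00345302] 3.35
caddy 0.92 [408.9 159.1] [ 335.6 -224.4    0. ]
fin 0.64 [324.1 207.7] [ 456.  -203.7   42. ]
fin 0.62 [321.6 293. ] [491.4 -94.3  42. ]
jar 0.55 [321.  292.5] [496.7 -78.3   6. ]
```

View pics/w1.png

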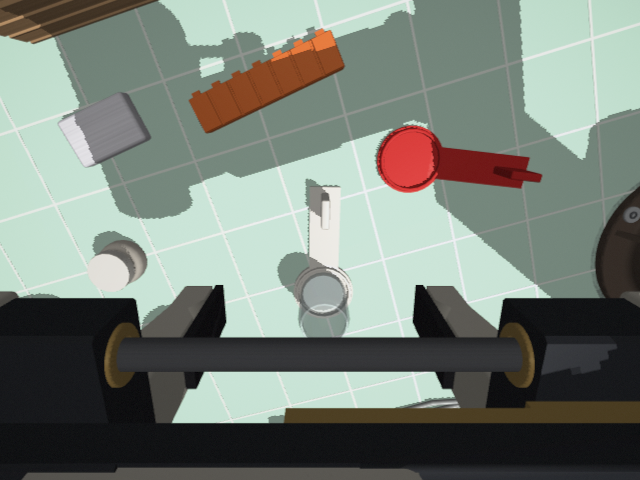

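Run:
```python
import cv2
im=cv2.imread('pics/w1.png'); cv2.imwrite('pics/w1z.png',cv2.resize(im[170:340,260:390],None,fx=4.5,fy=3.5*1,interpolation=cv2.INTER_CUBIC))
```

```text
(no output)
```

View pics/w1z.png

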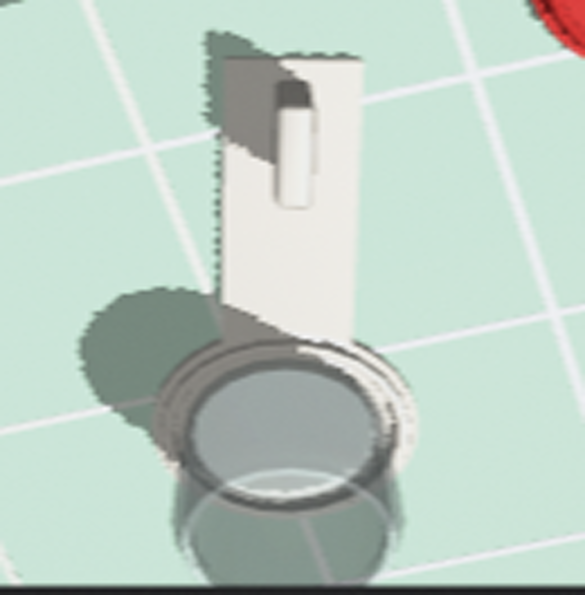

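Run:
```python
from h import *
w=cam('wrist')
f=lambda u,v,z: onz(w,(260+u/4.5,170+v/3.5),z)
A,B,C,D=f(222,57,6),f(363,57,6),f(220,300,6),f(353,300,6)
print(A,B,C,D,np.linalg.norm(A-B))
d=(C+D-A-B)/2; print('yaw',np.degrees(np.arctan2(d[1],d[0])))
P=[f(279,107,56),f(313,107,56),f(276,207,56),f(312,207,56)]
d=(P[2]+P[3]-P[0]-P[1])/2; print(np.round(P,1),np.mean(P,0),np.linalg.norm(d),np.degrees(np.arctan2(d[1],d[0])))
# jar bottom ring centre
print('disc', f(286,410,12))
Rt=w[1]; st=read_state(); M=R.from_rotvec(st['eef_rot']).as_matrix(); print('jaw',np.degrees(np.arctan2(M[1,1],M[0,1])),M[:,2])
```

```text
[ 467.97126207 -233.01224776    6.        ] [ 428.86359971 -221.20849634    6.        ] [ 497.14609237 -141.05509951    6.        ] [ 458.06989698 -129.25879389    6.        ] 40.850187297227095
yaw 72.38798810674544
[[ 454.9 -220.4   56. ]
 [ 446.3 -217.8   56. ]
 [ 465.8 -186.9   56. ]
 [ 456.5 -184.1   56. ]] [ 455.87888555 -202.31383784   56.        ] 35.2607988832145 72.64168785826716
disc [490.58643516 -92.36281576  12.        ]
jaw 163.265381237058 [ 6.15241175e-04 -3.47475813e-04 -9.99999750e-01]
```

drive_tool:
  increments:
    - [[10,45,15,0],[20,95,30,0.0],[30,145,45,0.03],[40,190,60,0.06],[50,240,65,0.1],[60,290,65,0.15],[70,340,65,0.15],[80,385,65,0.15],[90,430,65,0.15],[100,450,65,0.15]]

```text
clock: 4.55
tcp_pos: [555.1, 220.6, 401.1]
eef_rot: [2.058, -2.373, -0.001]
contact_force: [0.2, -1.4, -0.3]
grip_width: 1.003
```

drive_tool:
  increments:
    - [[0,0,0,0],[0,0,0,0]]

```text
clock: 4.75
tcp_pos: [554.9, 217.5, 401.3]
eef_rot: [2.056, -2.374, 0.0]
contact_force: [-0.7, 0.7, 1.0]
grip_width: 1.003
```

Run:
```python
from h import *
st=read_state(); w=cam('wrist',st); im=camera('wrist');save(im,'w2'); print(st['tcp_pos'],st['eef_rot'],st['clock'])
np.savez('w2.npz',t=st['tcp_pos'],r=st['eef_rot'])
for th,z in [('mouth',0),('stop',6),('wheel_grip',234),('wheel',246),('pointer',226),('mark',210),('bay',0)]:
  for r in mark_of('wrist',th)[:2]: print(th,round(r['p'],2),np.round(r['point'],1),np.round(onz(w,r['point'],z),1))
```

```text
[554.89235026 217.53722926 401.29250032] [ 2.05640870e+00 -2.37406799e+00  2.33451411e-04] 4.75
mouth 0.41 [466.2 218.5] [341.4 314.    0. ]
wheel_grip 0.65 [342.7 249.6] [538.7 252.7 234. ]Traceback (most recent call last):
  File "<stdin>", line 5, in <module>
ValueError: it knows: bay, caddy, case, cream, dish, fin, jar, mark, mouth, organizer, pointer, spout, stop, tin, tumbler, tweezer, wheel_grip
```

View pics/w2.png

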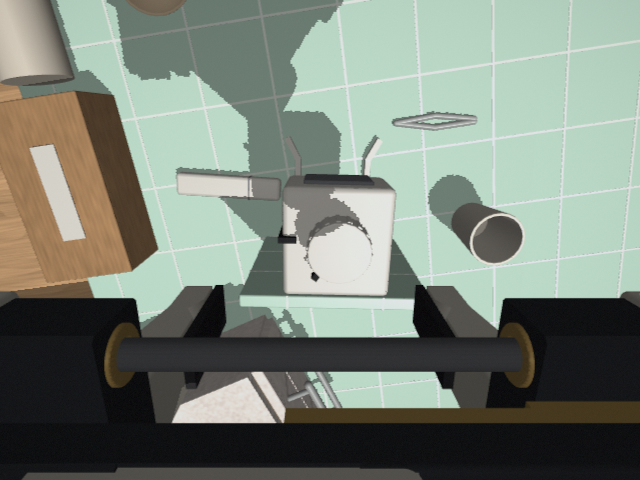

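Run:
```python
import cv2
im=cv2.imread('pics/w2.png'); cv2.imwrite('pics/w2z.png',cv2.resize(im[165:305,265:425],None,fx=5,fy=4,interpolation=cv2.INTER_CUBIC))
cv2.imwrite('pics/w2y.png',cv2.resize(im[125:195,265:405],None,fx=5,fy=5,interpolation=cv2.INTER_CUBIC))
```

```text
(no output)
```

View pics/w2z.png

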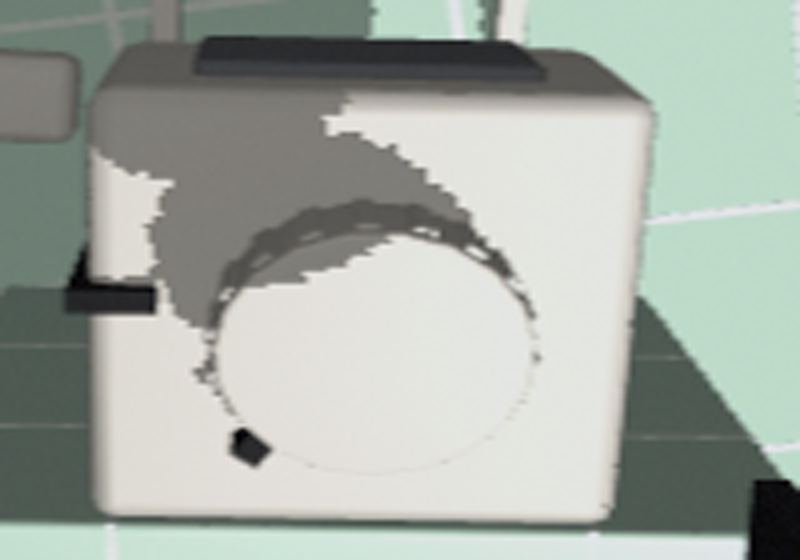

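View pics/w2y.png

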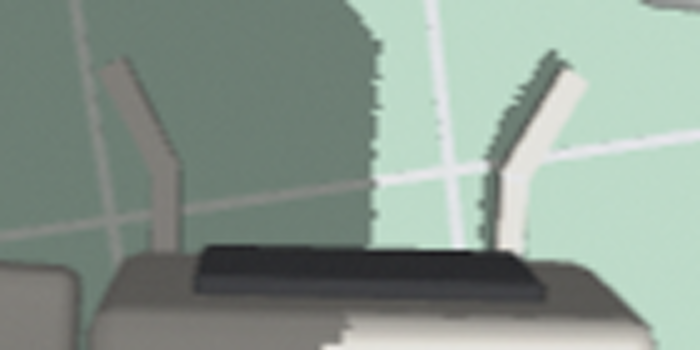

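Run:
```python
from h import *
d=np.load('w2.npz'); w=cam('wrist',dict(tcp_pos=d['t'],eef_rot=d['r']))
f=lambda u,v,z: onz(w,(265+u/5,165+v/4),z)[:2]
g=lambda u,v,z: onz(w,(265+u/5,125+v/5),z)[:2]
ang=lambda v: np.degrees(np.arctan2(v[1],v[0]))
a,b,c,e=f(93,120,205),f(98,500,205),f(650,120,205),f(611,500,205)
print('sides',a,b,c,e,np.linalg.norm(a-c),ang(b-a),ang(e-c), 'mid back',(b+e)/2)
wc=f(376,353,246); print('wheel',wc, [np.linalg.norm(f(*p,246)-wc) for p in [(215,353),(536,353),(376,234),(376,473)]])
m=f(65,298,210); m2=f(155,295,210); print('mark',m,ang(m-wc),np.linalg.norm(m-wc),m2)
p=f(252,447,232); print('ptr',p,ang(p-wc),np.linalg.norm(p-wc))
l,r=g(181,165,12),g(498,172,12); print('mouth',l,r,(l+r)/2,np.linalg.norm(l-r),ang(l-r))
l2,r2=g(181,250,12),g(497,250,12); print('in',l2,r2,np.linalg.norm(l2-r2),ang(l2-l),ang(r2-r))
mm=(l+r)/2; print('dir mouth->wheel',ang(wc-mm),np.linalg.norm(wc-mm))
```

```text
sides [587.01481325 200.36026843] [603.03647469 298.30604191] [482.08448716 215.62167223] [498.33242333 313.57395866] 106.0343518834482 80.71001219403153 80.58175938663744 mid back [550.68444901 305.94000029]
wheel [541.51826906 251.4562607 ] [np.float64(28.450248897018536), np.float64(28.280276587979486), np.float64(27.265609825717526), np.float64(28.930307459917277)]
mark [599.33764717 241.90704259] -9.378086997280363 58.602628365942444 [581.87864164 243.67440119]
ptr [567.50648788 276.60648218] 44.061187366389355 36.16519263224705
mouth [576.37878139 186.54293348] [487.08961318 201.50498261] [531.73419729 194.02395805] 90.53407354729447 -9.512587785290702
in [580.19306225 210.41506455] [489.76467395 223.56075037] 91.37889508140087 80.92203323073748 83.0845886823805
dir mouth->wheel 80.33200115823325 58.25974123026047
```

drive_tool:
  increments:
    - [[-11,-45,0,-0.03],[-22,-94,-5,-0.06],[-33,-142,-20,-0.09],[-45,-190,-40,-0.12],[-56,-238,-65,-0.15],[-68,-285,-95,-0.164],[-80,-332,-125,-0.164],[-90,-378,-155,-0.164],[-96,-410,-190,-0.164],[-98,-421,-235,-0.164]]

```text
clock: 5.95
tcp_pos: [458.0, -196.4, 186.3]
eef_rot: [-1.852, 2.533, -0.006]
contact_force: [1.3, 0.5, -0.5]
grip_width: 0.998
```

drive_tool:
  increments:
    - [[0,0,-30,0],[0,0,-35,0],[0,0,-35,0]]

```text
clock: 6.25
tcp_pos: [457.8, -194.0, 150.5]
eef_rot: [1.856, -2.534, -0.0]
contact_force: [0.3, -0.4, 0.2]
grip_width: 1.0
```

Run:
```python
from h import *
st=read_state(); w=cam('wrist',st); im=camera('wrist');save(im,'w3'); print(st['tcp_pos'],st['eef_rot'],st['clock'])
M=R.from_rotvec(st['eef_rot']).as_matrix(); print('jaw',np.degrees(np.arctan2(M[1,1],M[0,1])))
np.savez('w3.npz',t=st['tcp_pos'],r=st['eef_rot'])
```

```text
[ 457.80983252 -193.956459    150.50302197] [ 1.85577046e+00 -2.53402435e+00 -1.59317081e-05] 6.25
jaw 162.43370310300963
```

View pics/w3.png

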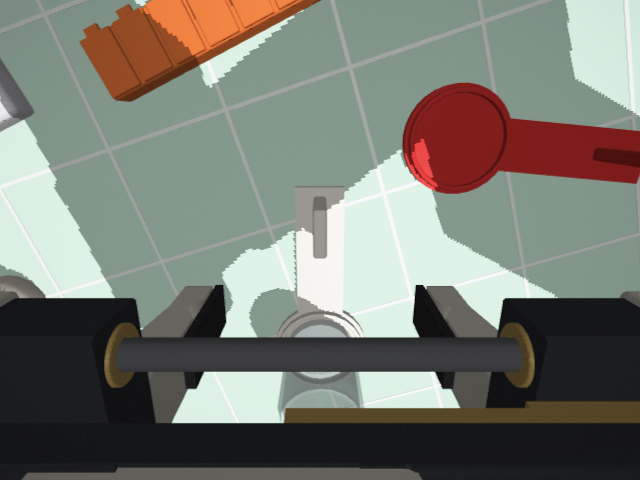

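Run:
```python
from h import *
d=np.load('w3.npz'); w=cam('wrist',dict(tcp_pos=d['t'],eef_rot=d['r']))
im=cv2.imread('pics/w3.png'); cv2.imwrite('pics/w3z.png',cv2.resize(im[180:320,270:370],None,fx=4,fy=4,interpolation=cv2.INTER_CUBIC))
print(onz(w,(320,227),56),onz(w,(295.5,186.5),6),onz(w,(344.5,186.5),6))
st=read_state();print(st['tcp_pos'])
```

```text
[ 454.86668758 -203.35834462   56.        ] [ 467.60096284 -228.00922747    6.        ] [ 429.90556227 -216.02395607    6.        ]
[ 458.87233261 -193.71721693  151.58808755]
```

View pics/w3z.png

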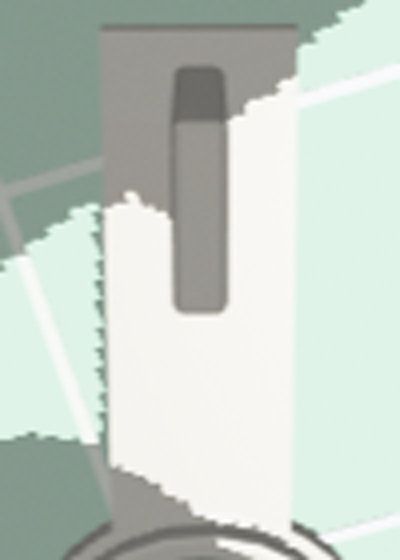

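drive_tool:
  increments:
    - [[-1,-3,-30,0],[-2,-4,-70,0],[-2,-4,-105,0],[-2,-4,-122,0],[-2,-4,-127,0],[-2,-4,-127,0],[-2,-4,-127,0]]

```text
clock: 7.0
tcp_pos: [457.8, -197.4, 24.9]
eef_rot: [-1.857, 2.531, -0.003]
contact_force: [0.2, 0.6, -0.3]
grip_width: 1.001
```

drive_tool:
  increments:
    - [[0,0,0,0],[0,0,0,0],[0,0,0,0],[0,0,0,0],[0,0,0,0],[0,0,0,0],[0,0,0,0],[0,0,0,0]]
  grip: 1
  squeeze: 20

```text
clock: 7.8
tcp_pos: [456.1, -197.5, 23.0]
eef_rot: [1.857, -2.534, -0.0]
contact_force: [-0.6, -0.3, -0.6]
grip_width: 0.334
```

Run:
```python
from h import *
st=read_state(); im=camera('wrist');save(im,'w4'); print(st['tcp_pos'],st['contact_force'],st['grip_width'],st['clock'])
M=R.from_rotvec(st['eef_rot']).as_matrix(); print('jaw',np.degrees(np.arctan2(M[1,1],M[0,1])))
```

```text
[ 456.06172416 -197.46874499   23.00020566] [-0.63080019 -0.3010857  -0.59558654] 0.3335898806599757 7.8
jaw 162.46589181163102
```

View pics/w4.png

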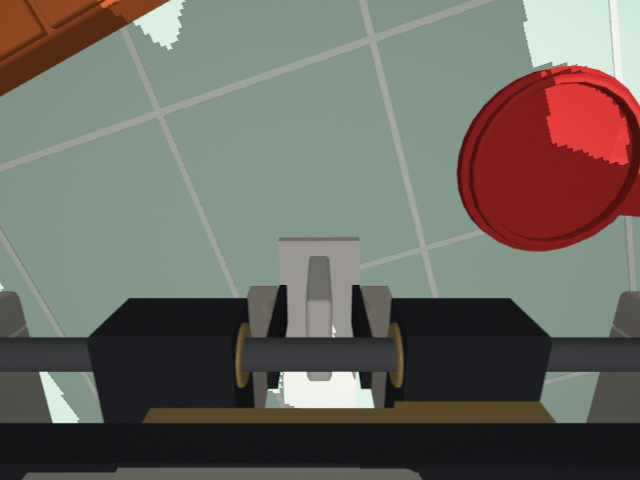

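Still closing; wait a bit more.

drive_tool:
  increments:
    - [[0,0,0,0],[0,0,0,0],[0,0,0,0],[0,0,0,0],[0,0,0,0]]

```text
clock: 8.35
tcp_pos: [456.0, -197.4, 23.0]
eef_rot: [1.857, -2.534, -0.0]
contact_force: [-0.2, -0.3, 0.3]
grip_width: 0.113
```

drive_tool:
  increments:
    - [[1.3,6,0,0.005],[4.4,19.5,0,0.016],[9,39,0,0.031],[14.2,62.5,0,0.05],[20,88,0,0.07],[26,113,0,0.09],[31,136.5,0,0.109],[35.6,156,0,0.124],[38.7,169.7,0,0.135],[40.7,178.4,0,0.142]]

```text
clock: 9.35
tcp_pos: [496.8, -17.8, 23.1]
eef_rot: [2.034, -2.394, -0.0]
contact_force: [-0.0, -3.4, 1.7]
grip_width: 0.116
```

drive_tool:
  increments:
    - [[0,0,0,0],[0,0,0,0]]

```text
clock: 9.55
tcp_pos: [496.9, -18.8, 23.1]
eef_rot: [-2.032, 2.395, 0.0]
contact_force: [0.4, 1.7, -1.6]
grip_width: 0.114
```

Run:
```python
from h import *
st=read_state(); print(st['tcp_pos'],st['contact_force'],st['grip_width'],st['clock'])
M=R.from_rotvec(st['eef_rot']).as_matrix(); print('jaw',np.degrees(np.arctan2(M[1,1],M[0,1])))
im=camera('scene');im2=camera('top')
a=cv2.resize(im[140:290,280:480],None,fx=3.9,fy=3.9,interpolation=cv2.INTER_CUBIC);save(a,'s5')
a=cv2.resize(im2[160:280,160:340],None,fx=4.4,fy=4.4,interpolation=cv2.INTER_CUBIC);save(a,'t5')
```

```text
[496.94724062 -18.84130077  23.05374137] [ 0.35189055  1.71941997 -1.62502215] 0.11412586828818773 9.55
jaw 170.60764144364464
```

View pics/s5.png

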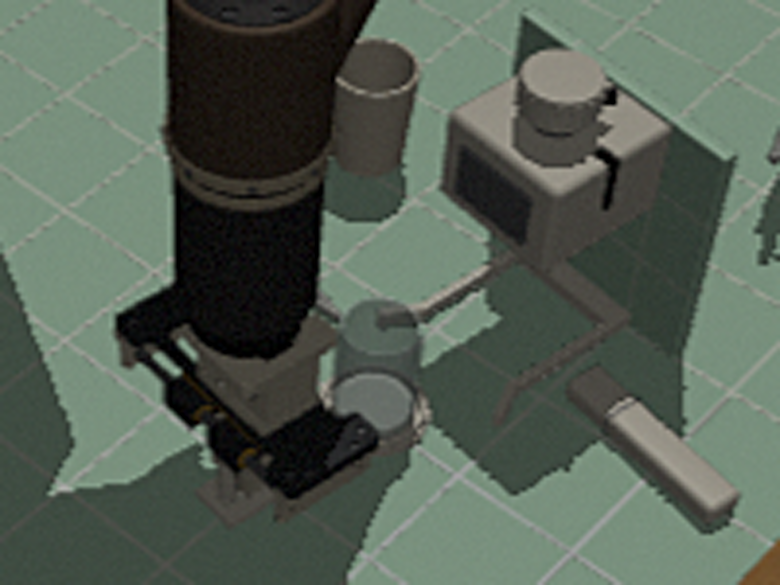

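View pics/t5.png

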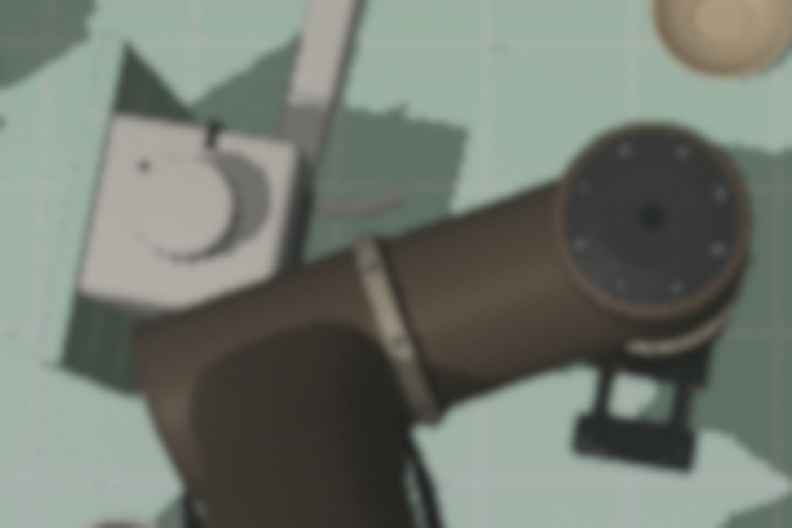

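Run:
```python
from h import *
c=cam('scene');t=cam('top')
for z in (23,200,300,400,500,600): print(z,proj(c,[497,-19,z]), proj(t,[497,-19,z]))
save(cv2.imread('pics/scene0.png')[...,::-1],'dummy')
im=camera('scene');save(im,'s6')
print(read_state()['q'])
```

```text
23 [341.3923542  261.59029235] [308.82816845 235.38703279]
200 [342.52791731 217.8230527 ] [308.29321097 226.77096228]
300 [343.27700148 188.95160924] [307.92570884 220.85194182]
400 [344.12256838 156.36149711] [307.49606226 213.93201758]
500 [345.08454171 119.28481087] [306.98705249 205.73386308]
600 [346.18873632  76.72658579] [306.37445229 195.86727239]
[ 3.56816263e-01  3.05772757e-01 -6.23195629e-01 -2.82310579e-04
 -6.41603849e-01 -5.21534804e-01]
```

View pics/s6.png

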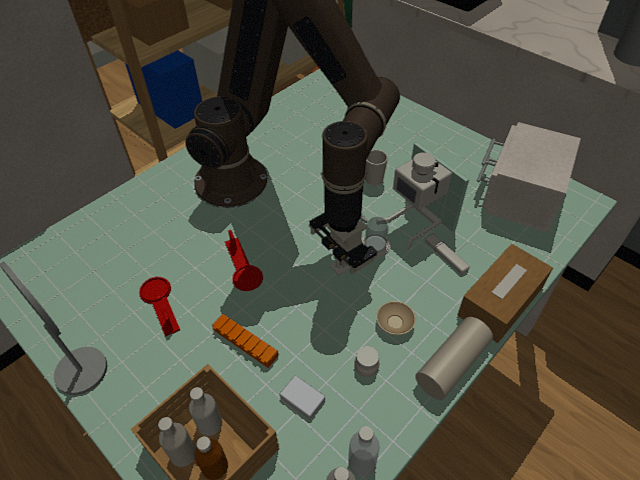

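drive_tool:
  increments:
    - [[0.8,5,0,0],[2.4,15,0,0],[5,30,0,0],[8,48,0,0],[11,67,0,0],[14,86,0,0],[17,104,0,0],[19.8,120,0,0],[21.8,132,0,0],[22.8,138,0,0]]

```text
clock: 10.7
tcp_pos: [519.8, 120.1, 23.1]
eef_rot: [2.033, -2.395, 0.0]
contact_force: [-0.6, -3.6, 3.0]
grip_width: 0.116
```

Run:
```python
from h import *
st=read_state(); print(st['tcp_pos'],st['contact_force'],st['moment'],st['grip_width'],st['clock'])
im=camera('scene')
a=cv2.resize(im[140:290,300:500],None,fx=3.9,fy=3.9,interpolation=cv2.INTER_CUBIC);save(a,'s7')
```

```text
[519.79884265 120.10563008  23.05398363] [-0.6083399  -3.55178894  2.95322524] [-1.3914066   0.13466208 -0.03506473] 0.1155048177050265 10.7
```

View pics/s7.png

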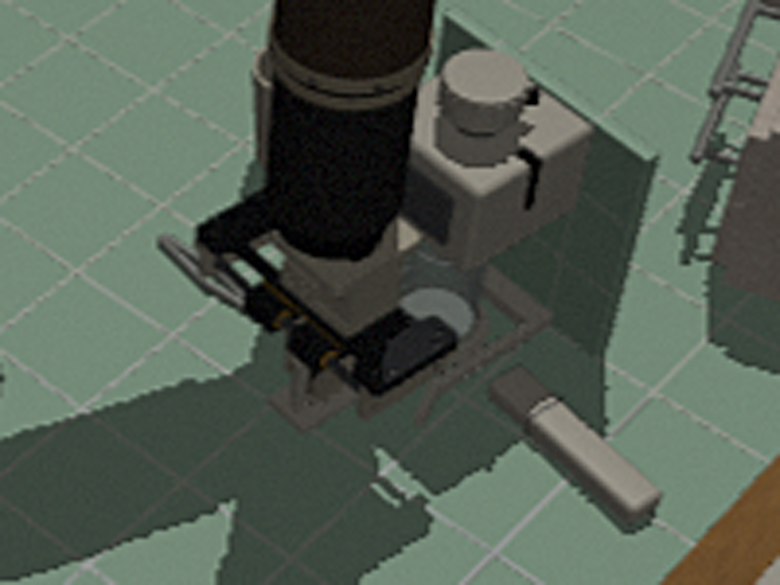

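drive_tool:
  increments:
    - [[0.3,2,0,0],[0.65,4,0,0],[1,6,0,0],[1.15,7,0,0],[1.3,8,0,0]]

```text
clock: 11.25
tcp_pos: [520.9, 126.7, 23.1]
eef_rot: [2.032, -2.396, -0.0]
contact_force: [-0.7, -2.3, 0.4]
grip_width: 0.112
```

drive_tool:
  increments:
    - [[0.25,1.5,0,0],[0.5,3,0,0],[0.65,4,0,0],[0.65,4,0,0]]

```text
clock: 11.65
tcp_pos: [520.9, 129.6, 23.1]
eef_rot: [2.03, -2.394, 0.001]
contact_force: [0.1, -8.6, 4.6]
grip_width: 0.112
```

drive_tool:
  increments:
    - [[0.3,2,0,0],[0.5,3,0,0],[0.5,3,0,0],[0.5,3,0,0]]

```text
clock: 12.05
tcp_pos: [520.2, 130.1, 23.0]
eef_rot: [2.027, -2.392, 0.002]
contact_force: [-0.3, -19.6, 9.3]
grip_width: 0.115
```

drive_tool:
  increments:
    - [[-0.4,-2.5,0,0],[-0.4,-2.5,0,0]]

```text
clock: 12.25
tcp_pos: [520.6, 129.8, 23.0]
eef_rot: [2.029, -2.394, 0.0]
contact_force: [-1.7, -9.7, 4.3]
grip_width: 0.114
```

drive_tool:
  increments:
    - [[0,0,0,0],[0,0,0,0],[0,0,0,0],[0,0,0,0]]
  grip: 0.5

```text
clock: 12.65
tcp_pos: [521.9, 132.0, 23.1]
eef_rot: [-2.032, 2.395, 0.0]
contact_force: [0.3, 0.2, -0.2]
grip_width: 0.415
```

drive_tool:
  increments:
    - [[0,0,10,0],[0,0,40,0],[0,0,85,0],[0,0,135,0],[0,0,185,0],[0,0,230,0],[0,-10,270,0],[0,-20,300,0],[0,-20,300,0]]
  grip: 0

```text
clock: 13.55
tcp_pos: [523.3, 111.1, 329.2]
eef_rot: [-2.026, 2.389, -0.004]
contact_force: [0.6, -0.0, -0.7]
grip_width: 1.0
```

Run:
```python
from h import *
st=read_state(); im=camera('wrist');save(im,'w8'); print(st['tcp_pos'],st['grip_width'],st['clock'])
np.savez('w8.npz',t=st['tcp_pos'],r=st['eef_rot'])
im=camera('scene')
a=cv2.resize(im[140:290,320:520],None,fx=3.9,fy=3.9,interpolation=cv2.INTER_CUBIC);save(a,'s8')
```

```text
[523.25460535 111.09910591 329.15104733] 0.9998020571118262 13.55
```

View pics/w8.png

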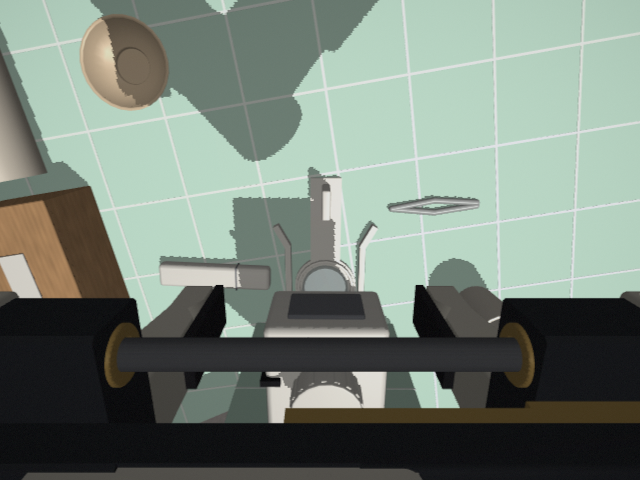

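View pics/s8.png

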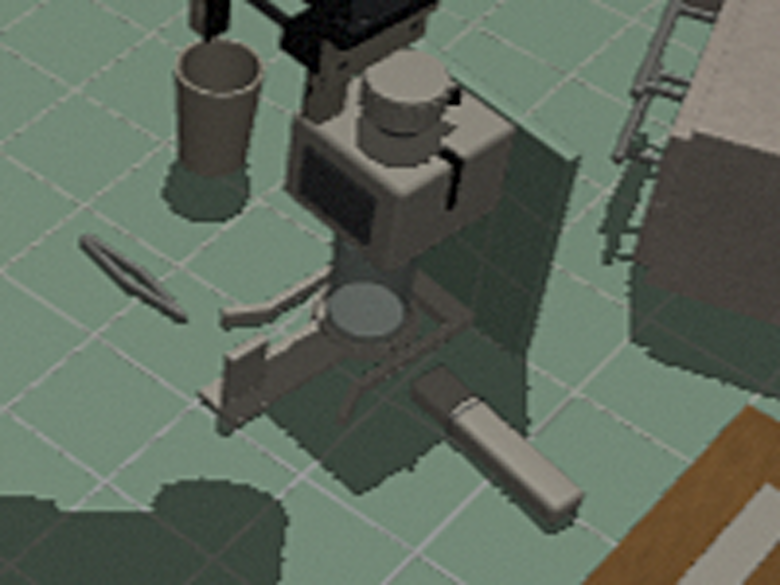

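Run:
```python
from h import *
d=np.load('w8.npz'); w=cam('wrist',dict(tcp_pos=d['t'],eef_rot=d['r']))
im=cv2.imread('pics/w8.png'); cv2.imwrite('pics/w8z.png',cv2.resize(im[165:300,260:390],None,fx=4.5,fy=4.4,interpolation=cv2.INTER_CUBIC))
```

```text
(no output)
```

View pics/w8z.png

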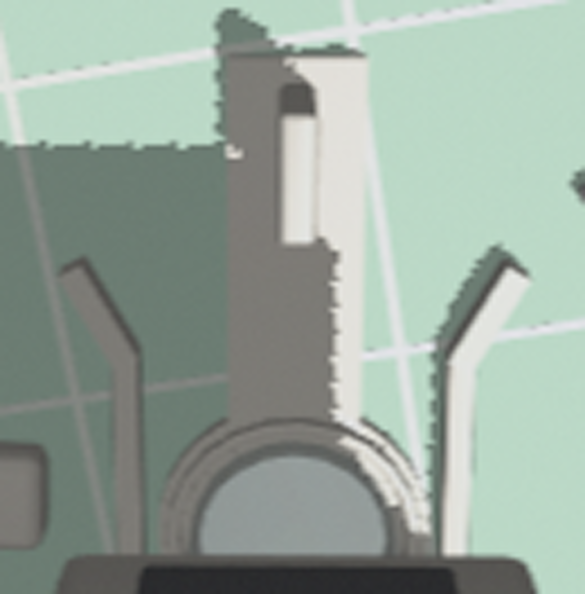

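Run:
```python
from h import *
d=np.load('w8.npz'); w=cam('wrist',dict(tcp_pos=d['t'],eef_rot=d['r']))
f=lambda u,v,z: onz(w,(260+u/4.5,165+v/4.4),z)[:2]
ang=lambda v: np.degrees(np.arctan2(v[1],v[0]))
A,B,C,D=f(229,55,6),f(367,55,6),f(229,390,6),f(361,390,6)
print((A+B)/2,ang(C-A),ang(D-B),np.linalg.norm(A-B),ang(C+D-A-B))
l,r=f(140,350,12),f(445,350,12); m=(l+r)/2
print(l,r,m,np.linalg.norm(l-r))
y=np.array([.163,.9866]); x=np.array([.9866,-.163]); e=(A+B)/2-m; print('tail end rel mouth',e@x,e@y,'expect 0 -90')
```

```text
[515.86012505 104.14718266] 80.15727321133693 80.58441385301471 39.04979974639673 80.37078033241377
[576.02998706 183.66775287] [487.06895212 198.28183425] [531.54946959 190.97479356] 90.15340876338846
tail end rel mouth -1.3262067493859806 -88.22148407725808 expect 0 -90
```

drive_tool:
  increments:
    - [[2,15,0,-0.13],[5,40,0,-0.26],[9,70,0,-0.39],[13,100,-5,-0.52],[16,125,-10,-0.64],[18,138,-20,-0.64],[18,140,-25,-0.64],[18,140,-25,-0.64]]

```text
clock: 14.45
tcp_pos: [538.9, 251.0, 296.1]
eef_rot: [1.178, -2.909, 0.002]
contact_force: [-0.2, -0.2, 0.5]
grip_width: 1.0
```

Run:
```python
from h import *
st=read_state(); im=camera('wrist');save(im,'w9'); print(st['tcp_pos'],st['grip_width'],st['clock'])
M=R.from_rotvec(st['eef_rot']).as_matrix(); print('jaw',np.degrees(np.arctan2(M[1,1],M[0,1])),st['q'])
w=cam('wrist',st); print(proj(w,[541.5,251.5,246]))
for a in np.arange(0,360,30): print(np.round(proj(w,[541.5+29*np.cos(np.radians(a)),251.5+29*np.sin(np.radians(a)),246])))
```

```text
[538.86448739 251.01804267 296.14633877] 1.0001344412558486 14.45
jaw 134.09133657229395 [ 7.64248584e-01  1.92218962e-01 -5.86230779e-02 -3.25098881e-04
 -1.32337433e+00 -1.56542519e+00]
[317.87261992 266.82455189]
[285. 299.]
[307. 309.]
[331. 309.]
[352. 298.]
[365. 278.]
[365. 254.]
[353. 233.]
[330. 221.]
[304. 221.]
[282. 234.]
[270. 256.]
[271. 279.]
```

View pics/w9.png

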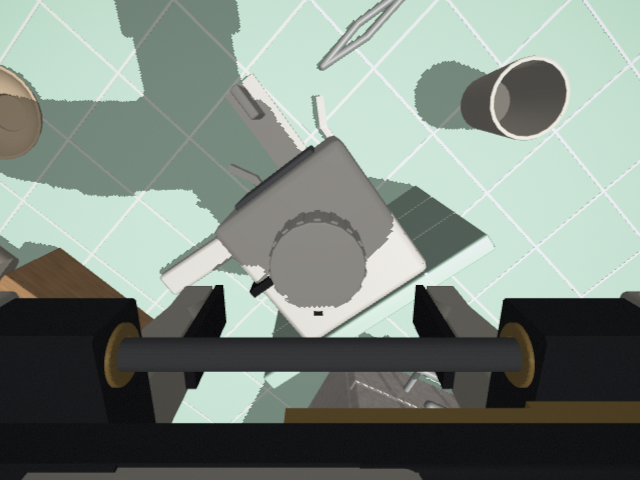

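drive_tool:
  increments:
    - [[2.6,0.5,-20,0],[2.6,0.5,-50,0],[2.6,0.5,-70,0],[2.6,0.5,-81,0],[2.6,0.5,-81,0],[2.6,0.5,-81,0]]

```text
clock: 15.1
tcp_pos: [542.9, 251.8, 218.3]
eef_rot: [-1.175, 2.912, -0.0]
contact_force: [0.1, 0.5, 0.9]
grip_width: 1.0
```

drive_tool:
  increments:
    - [[0,0,0,0],[0,0,0,0],[0,0,0,0],[0,0,0,0],[0,0,0,0],[0,0,0,0]]
  grip: 1
  squeeze: 12

```text
clock: 15.7
tcp_pos: [542.0, 252.4, 217.4]
eef_rot: [-1.176, 2.913, 0.001]
contact_force: [-4.5, 2.5, 3.5]
grip_width: 0.659
```

drive_tool:
  increments:
    - [[0,0,0,-0.06],[0,0,0,-0.18],[0,0,0,-0.3],[0,0,0,-0.42],[0,0,0,-0.54],[0,0,0,-0.66],[0,0,0,-0.78],[0,0,0,-0.87],[0,0,0,-0.92],[0,0,0,-0.93]]

```text
clock: 16.7
tcp_pos: [542.1, 252.2, 217.3]
eef_rot: [-0.257, -3.131, -0.001]
contact_force: [-4.6, 2.1, 4.1]
grip_width: 0.661
```

drive_tool:
  increments:
    - [[0,0,0,0],[0,0,0,0]]

```text
clock: 16.9
tcp_pos: [542.1, 252.2, 217.3]
eef_rot: [-0.253, -3.131, -0.001]
contact_force: [-3.9, 2.4, 3.5]
grip_width: 0.662
```

Run:
```python
from h import *
st=read_state(); im=camera('wrist');save(im,'w10'); print(st['tcp_pos'],st['grip_width'],st['clock'],st['contact_force'],st['moment'])
np.savez('w10.npz',t=st['tcp_pos'],r=st['eef_rot'])
M=R.from_rotvec(st['eef_rot']).as_matrix(); print('jaw',np.degrees(np.arctan2(M[1,1],M[0,1])),st['q'])
im=camera('scene')
a=cv2.resize(im[130:230,370:480],None,fx=6,fy=6,interpolation=cv2.INTER_CUBIC);save(a,'s10')
```

```text
[542.06625476 252.22595031 217.3402587 ] 0.6621529921914262 16.9 [-3.91921602  2.38022406  3.45912455] [ 0.99520053  1.76090901 -0.0889595 ]
jaw 80.74377907745104 [ 7.61828841e-01  2.38992844e-01 -1.78192883e-01 -4.20550254e-04
 -1.15333425e+00 -2.49400621e+00]
```

View pics/w10.png

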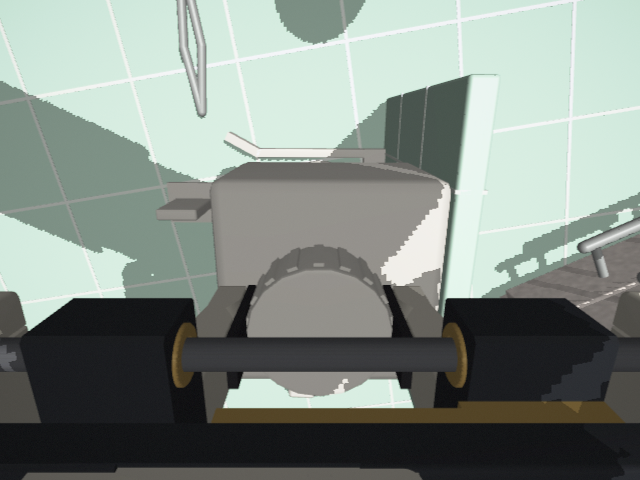

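View pics/s10.png

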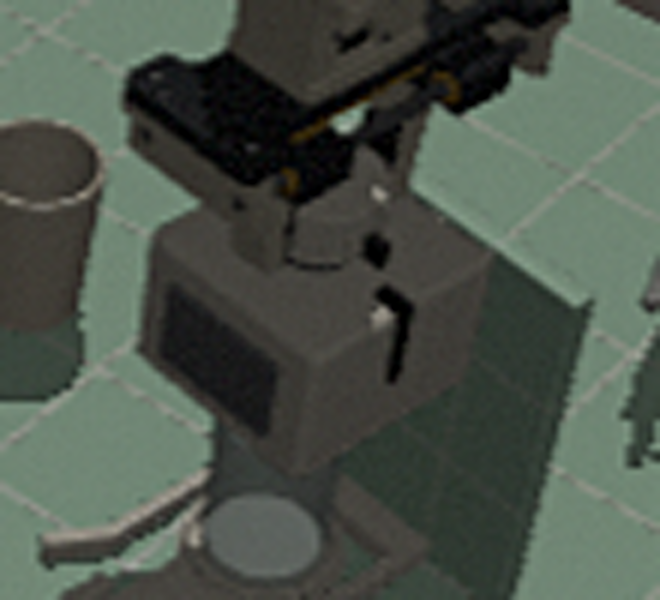

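drive_tool:
  increments:
    - [[0,0,0,0],[0,0,0,0],[0,0,0,0],[0,0,30,0],[0,0,70,0],[20,0,110,0],[45,0,140,0],[55,0,150,0],[55,0,150,0],[55,0,150,0]]
  grip: 0

```text
clock: 18.0
tcp_pos: [597.0, 251.7, 365.9]
eef_rot: [-0.257, -3.13, 0.001]
contact_force: [0.2, 0.0, 0.0]
grip_width: 1.003
```

Run:
```python
from h import *
st=read_state(); im=camera('wrist');save(im,'w11'); print(st['tcp_pos'],st['grip_width'],st['clock'])
np.savez('w11.npz',t=st['tcp_pos'],r=st['eef_rot'])
im=camera('scene');im2=camera('top')
a=cv2.resize(im[130:280,340:480],None,fx=4,fy=4,interpolation=cv2.INTER_CUBIC);save(a,'s11')
```

```text
[596.95752607 251.71852241 365.88827852] 1.0030272732812433 18.0
```

View pics/w11.png

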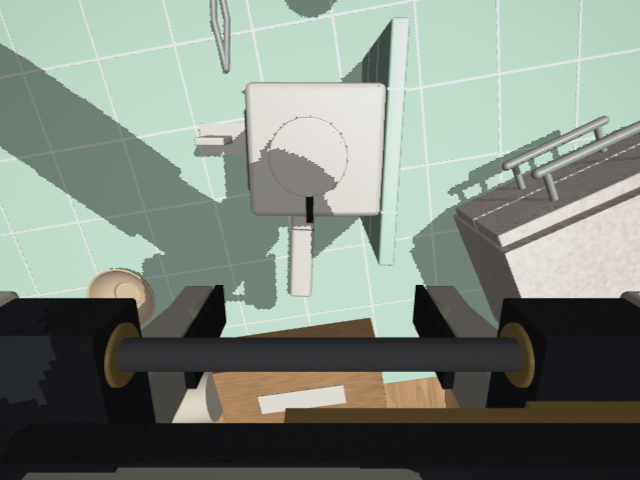

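View pics/s11.png

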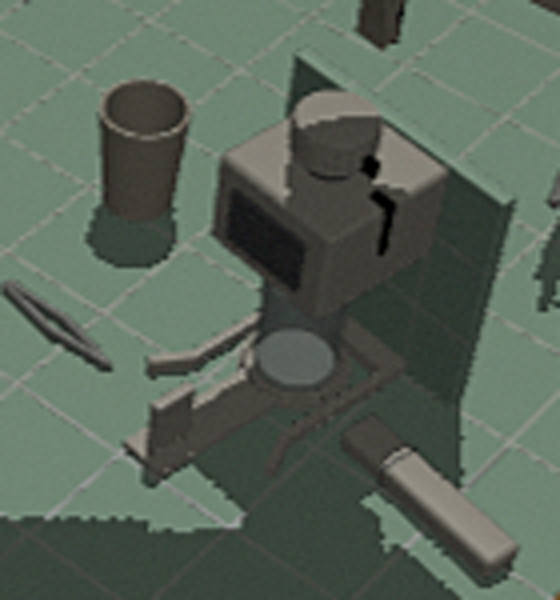

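Run:
```python
import cv2
im=cv2.imread('pics/w11.png'); cv2.imwrite('pics/w11z.png',cv2.convertScaleAbs(cv2.resize(im[105:230,260:365],None,fx=5,fy=4.7,interpolation=cv2.INTER_CUBIC),alpha=1.0,beta=40))
cv2.imwrite('pics/w11y.png',cv2.convertScaleAbs(cv2.resize(im[185:230,290:330],None,fx=13,fy=13,interpolation=cv2.INTER_CUBIC),alpha=1.6,beta=30))
```

```text
(no output)
```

View pics/w11z.png

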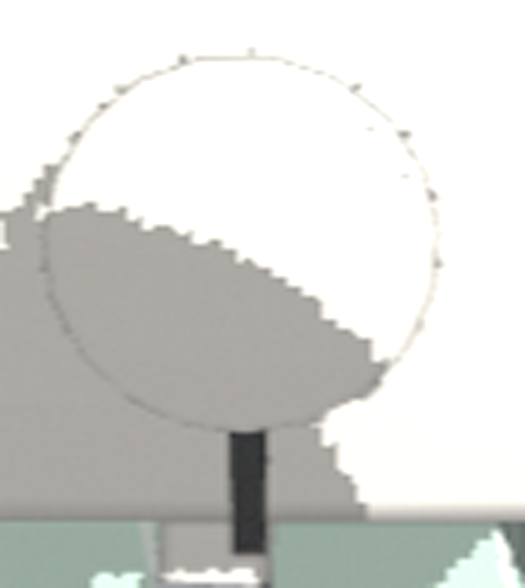

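View pics/w11y.png

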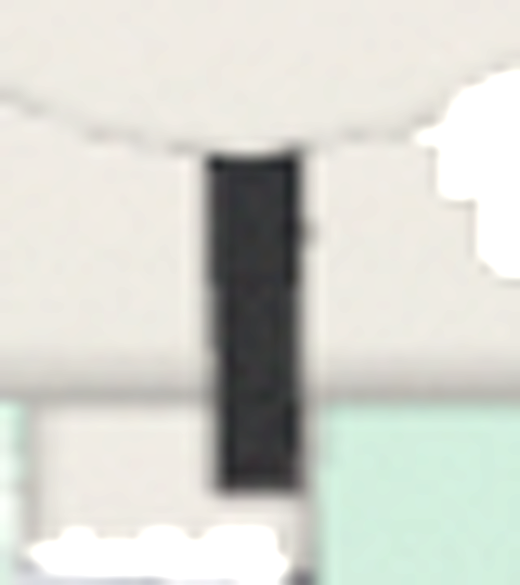

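Run:
```python
from h import *
d=np.load('w11.npz'); w=cam('wrist',dict(tcp_pos=d['t'],eef_rot=d['r']))
ang=lambda v: np.degrees(np.arctan2(v[1],v[0]))
wc=onz(w,(260+241/5,105+243.5/4.7),246)[:2]
p=onz(w,(290+253.5/13,185+215/13),232)[:2]; m=onz(w,(290+257.5/13,185+488/13),210)[:2]
for off in (0,): print(wc,p,m,ang(p-wc),ang(m-wc),np.linalg.norm(p-wc),np.linalg.norm(m-wc))
for pp in [(300,165),(300,170)]: pass
for n in ['wrist']:
  camera('wrist')
  for th,z in [('wheel_grip',234),('pointer',226),('mark',210)]:
    for r in mark_of(n,th)[:1]:
      q=onz(w,r['point'],z);print(th,r['p'],r['point'],q,ang(q[:2]-wc))
```

```text
[541.65467219 252.44925459] [577.21721168 246.86544705] [599.98946088 242.61745688] -8.923370698680952 -9.56677362014197 35.998237758363935 59.15751700732357
wheel_grip 0.88 [308.7, 154.5] [541.11185265 252.58359829 234.        ] 166.09906022239372
pointer 0.6 [306.4, 207.1] [582.56026108 243.24107951 226.        ] -12.686272834951636
mark 0.82 [310.5, 221.6] [599.26170582 243.34939383 210.        ] -8.976521142494763
```

```bash
python3 -c "
from station import *
s=read_state();print(s['clock'],s['contact_force'],finish_job())"
```

```text
the job is handed in; nothing more can be done
18.35 [ 0.06015167 -0.29603098  0.37151283] None
```

The caddy is home in the bay with the jar upright under the spout, and the portion wheel is turned to its mark. I handed the job in at 18.35 s of the 58 s allowed; `finish_job` gives no verdict.

- **Caddy:** I gripped the white caddy by its fin, not either of the red look-alikes. I turned it about 8° to match the bay and slid it along the tiles until it met the rear stop. The push force rose to about 20 N there, then I eased off and let go. Afterwards its tail end measured within about 2 mm of its home position, and its direction within about 0.3° of the bay's.
- **Jar:** the last scene picture shows it upright below the spout.
- **Wheel:** I gripped it across its diameter and turned it about -0.93 rad. My measurement from the last wrist picture puts the pointer 0.6° (0.01 rad) from the mark.
- **Disagreement:** the trained network's pointer fix was about 3° off from mine. Its confidence was only 0.6, and in the enlarged picture pointer and mark look in line, so I went with the picture.
- **Everything else:** I never touched the other things on the tiles, and those in view looked unmoved, but I did not measure each one again. The lamp-like stand on the tiles stood very close to the gripper at the start. I raised the arm straight up to clear it, and the force readings showed no contact. At hand-in the arm was clear of everything and the contact force read about zero.

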